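# Clamp a plaster mould shut with the strap and cam lever

### The arm

A 7-joint arm with a two-finger parallel gripper is mounted at the origin on the work surface. World frame = base frame: x ahead of the robot, y to its left, z up, the work surface at z = 0. Lengths are in m, angles in degrees, forces in N, time in s.
With the tool pointing down it reaches from about 0.4 to 0.9 m from the base axis. Payload 5.6 kg.
Tool frame: the origin (TCP) lies on the centre line of the jaws, within the pads' length; the fingertips stand 14 mm ahead of it and the grasp point (between the pads) lies 5 mm behind it (manip.tip_extent is the z of the fingertips in the tool frame, in m); z points along the fingers, x is the direction in which the jaws open and shut, and the axes are right-handed (so a half turn about z gives the same grasp; the last joint's range is limited). The gripper opens to 92 mm and grips with 3 to 60 N. Pads are 20 mm wide; open, the fingers measure 128 mm over their backs; the gripper's body (75 mm by 189 mm) begins 69 mm behind the grasp point.
Start: joints at [-72.078, 26.786, -0.665, 91.828, 0.344, 61.387, -3.226], TCP at [0.226, 0.609, 0.229] pointing down, gripper open.
Joint ranges: [-144.91, 144.91], [-17.63, 115.5], [-89.93, 88.59], [15.96, 139.68], [-74.01, 254.01], [8.47, 105.57], [-167.45, 167.45]. Speed limits (degrees/s): [147.25, 147.25, 180, 180, 180, 180, 180].

### API

Orientations are given as a 3x3 rotation matrix whose columns are the frame's x, y, z axes.
In Python, from bench import manip, vision, workorder gives the robot as it stands.
- The arm moves only by the tool move_arm, never from a script. Its argument "series" is text: rows parted by semicolons, each of 5 numbers parted by spaces: the shift along the world's x, y, z in mm, then the turn about the world's z in rad, then the closure, from -1 (fully open) to 1 (shut). A call has 1 to 10 rows; each row is the pose to reach, as a shift and turn from the pose commanded when the call began; what a row does not reach only later rows make up. A row lasts 1/12 s, in which the tool goes at most 41.7 mm and 7.16 degrees, less where a joint would pass 70% of its speed; a pose out of reach is approached as far as the arm can. A call with a gripper value outside its range is refused whole. The fingers move at their own pace and stop on an object; the grip force is fixed at half the most. Time passes only in rows, so rows that repeat a pose let the fingers close. It gives the time, the measured TCP pose, the force and the opening at its end, in the units of the state.
- manip.sense(): the state, without advancing time (a new reading comes with each control period).
- vision.camera(name): name is "side" or "top"; returns the picture (400x640x3 uint8, blue, green, red); there is no depth.
- vision.camera_info(name): a dict with "mtx" (3x3 intrinsics, pixels), "k1" (the pictures are not rectified: a ray, as slopes to the right and down, at radius r is drawn at 1 + k1 r^2 times it, then the intrinsics apply), "rvec" (rotation vector, rad) and "tvec" (3), from world to camera coordinates, as OpenCV has them. Camera axes: x right, y down, z forward; pixel columns grow to the right and rows downward; lengths in m; the calibration is good to about 2 mm. A picture is of the moment at which its call begins. camera_info takes no time and is no camera call.
- workorder.close_job(): hands the job in, once; it reports no verdict.
Trained networks look in the newest picture that a camera, given by its name, has taken for a name from the list of things; names that differ only in an ending like _2 or _b are one class to them, and where a whole thing is asked for, a point or a joint stands for the part that bears it (a point fixed in the world has none). Each returns a list of dicts, best first, with "score" (0 to 1); they miss things now and then, are a little off and sometimes report something else, mostly with a low value. They report only what shows in the picture. A call takes as long as a camera call. They do not tell look-alikes from the thing itself.
- vision.find_in(label, camera): "point" ([x, y, z] in m, in the coordinates of the camera as it stood for that picture, good to about 4 mm: the middle of the surface that is visible of it).
The state is a dict: "time": time; "joints": joint angles; "dq": joint speeds; "tau": joint torques, N m; "position": TCP position; "ee_rot": TCP orientation; "wrist_force": force on the tool from outside, world axes, zero at the start; "wrist_torque": the same for the moment, N m; "gripper_width": finger opening in m.
Only numpy, scipy, OpenCV 4.12 (cv2) and the standard library are available. Lean on these libraries where they do the work, as an engineer would, in place of code of your own. Each camera call takes 0.05 s, during which the arm holds its last target.

### The job

Clamp the two-part plaster mould shut on its board. With a finger, pushing and not pinching, swing the blue clamp strap round until its rubber foot stands over the steel plate on top of the mould, wholly inside the plate's rim; only then push the red cam lever fully down so that the foot presses on the plate. Do not shift or lift the upper mould half, and leave the things lying about where they are.

Things in the scene. Friction and masses are not known exactly. Their poses are not given: they have to be found in the camera images.
- swing (a joint): turn of the clamp strap about the upright column, rad: 0 = foot over the plate's centre; grows anticlockwise seen from above as the strap is swung away (it starts 1.2 to 1.75 away; stops at -0.5 and 2.0). It stays where it is left: turning takes about 0.25 N m. The cam lever turns with it.
- lever (a joint): red cam lever, rad: 0 = raised 60 degrees above level (starts 0 to 0.15), 1.047 = level, fully down, at its stop. It stays where it is left: pushing takes about 0.35 N m, 4 N at the tip. Going down, it drives strap and foot evenly 7 mm down.
- strap_axis (a point): point on the upright swing axis at mid-height of the strap bar; 119 mm above the table. The column below it is 26 mm thick.
- strap_side (a point): point inside the blue strap bar, on its centre line at mid-height, 95 mm from the swing axis. The bar is level, straight, 28 mm wide and 14 mm high, and reaches from 20 mm behind the axis to 145 mm in front of it; its upright sides are free to be pushed. Under it is nothing but air as far as the mould's top, about 24 mm below the bar's underside. While the lever is up the bar moves in one plane.
- foot: black rubber foot, 24 mm across and 10 mm high, under the strap on a 10 mm steel spindle, 125 mm from the swing axis; the spindle's 18 mm nut tops stand up to 20 mm above the mid-height of the bar. Origin: centre of its underside. It hangs 2 to 3 mm above the plate while the lever is raised and is sprung (3 N per mm): lever down, it presses with about 12 N.
- lever_pin (a point): centre of the cam lever's cross pin, on the swing axis, 142 mm above the table. The lever points away from the side where the foot is, in the strap's own vertical plane, and tips outwards and down as it is pushed.
- lever_tip (a point): centre of the round end (radius 10 mm) of the red lever handle, 98 mm from the pin; the red handle is a 20 mm round bar from 42 mm outwards. Raised, it is about 227 mm above the table; down, 142 mm.
- plate (a point): centre of the upper face of the round steel plate (60 mm across, 3 mm proud) in the middle of the mould's top, 88 mm above the table, about 125 mm from the swing axis.
- mould_upper: upper half of the white plaster mould, loose, 150 x 120 x 35 mm (x, y, z), 0.6 to 1.1 kg, resting on the lower half, which is fixed to the board. Origin: centre of its underside, 50 mm above the table; z up, -y points away from the clamp column. The plywood board (230 x 300 x 15 mm) reaches 195 mm from the mould's centre along +y and 105 mm along -y.
- cup_mid (a point): centre of a bisque-fired cup, 72 mm across, 75 mm high, standing by the board
- slip_jar_mid (a point): centre of a white jar with a blue cap, 64 mm across, 85 mm high, standing by the board
- bud_vase_mid (a point): centre of a small black vase, 68 mm across, 90 mm high, standing by the board
- rib_mid (a point): centre of a flat wooden rib, 110 x 40 x 8 mm, lying on the table by the board
- knife_mid (a point): middle of a wooden-handled trimming knife, about 140 mm long, 11 mm high, lying on the board between mould and column
- brush_mid (a point): middle of a brush, 190 mm long, lying on the table beyond the board
- stamp_mid (a point): centre of a dark wooden stamp block, 45 x 45 x 50 mm, standing by the board
Not all that is in view belongs to the job. Leave any turquoise look-alike of the mould_upper alone.

How it is judged:
By the outcome, as a careful person would: the job done as asked, in the order asked, and still so for the second after the job is handed in, with the robot touching nothing.
It also fails if it takes over 51 s, if anything falls off the work surface, if the arm or the gripper's body presses on something with over 40 N, if the wrist force passes 120 N, or if a joint passes its speed limit or range.

## Working session

There is one attempt and no reset: what is moved stays moved. The work goes in short steps, Python scripts to look and compute and a tool call to move; the robot and the scene stay as the last step left them, time stands still between calls to the robot, and variables do not carry over. Pictures are saved under pics/ and viewed, and the job is handed in when it is done.

Besides the shell and the picture viewer there is one more tool, called after "Emit:" by a JSON object that holds its "name" and its "arguments", one argument or row to a line. move_arm: Moves the arm, as the interface text tells. Its arguments: {"type":"object","properties":{"series":{"type":"string"}},"required":["series"]}

```bash
ls; mkdir -p pics; python3 - <<'E'
from bench import manip, vision, workorder
import cv2
for n in("side","top"):
    cv2.imwrite(f"pics/{n}0.png",vision.camera(n)); print(n,vision.camera_info(n))
s=manip.sense(); print(s["time"],s["position"],s["ee_rot"],s["gripper_width"],manip.tip_extent)
E
```

```text
pics
side {'mtx': array([[492.74031094,   0.        , 324.97247646],
       [  0.        , 492.74031094, 198.86123679],
       [  0.        ,   0.        ,   1.        ]]), 'k1': -0.058906264232701094, 'rvec': array([ 2.08992772, -0.82716874,  0.40669267]), 'tvec': array([-0.36379727,  0.30959564,  1.32940426])}
top {'mtx': array([[385.65983777,   0.        , 315.34350319],
       [  0.        , 385.65983777, 203.56853211],
       [  0.        ,   0.        ,   1.        ]]), 'k1': 0.006605325101160038, 'rvec': array([ 2.18004158, -2.20236775,  0.06579364]), 'tvec': array([-0.00940973,  0.47481097,  1.06447501])}
0.1 [0.22633711 0.60877497 0.22774141] [[ 3.48450981e-01  9.37326912e-01 -4.16892921e-04]
 [ 9.37325674e-01 -3.48451201e-01 -1.53015023e-03]
 [-1.57951783e-03  1.42417911e-04 -9.99998742e-01]] 0.0919311441030391 0.014
```

View pics/side0.png

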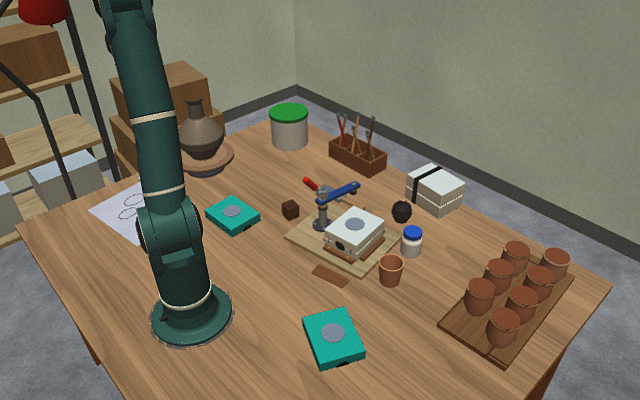

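View pics/top0.png

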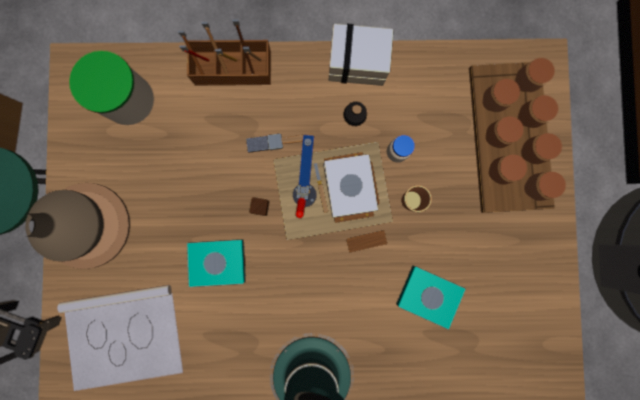

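```bash
cat > h.py <<'E'
from bench import manip, vision, workorder
import cv2, numpy as np
def cam(n):
    i=vision.camera_info(n);R,_=cv2.Rodrigues(i["rvec"]);return i,R,np.array(i["tvec"])
def w(n,p):
    i,R,t=cam(n);return R.T@(np.array(p)-t)
def px(n,P):
    i,R,t=cam(n);q=cv2.projectPoints(np.array(P,float).reshape(-1,3),i["rvec"],t,i["mtx"],np.array([i["k1"],0,0,0,0.]))[0].reshape(-1,2);return q
def ray(n,uv,z):
    i,R,t=cam(n);u=cv2.undistortPointsIter(np.array(uv,float).reshape(-1,1,2),i["mtx"],np.array([i["k1"],0,0,0,0.]),None,None,(3,50,1e-9)).reshape(-1,2)
    out=[]
    c=-R.T@t
    for a in u:
        d=R.T@np.array([a[0],a[1],1]);out.append(c+d*(z-c[2])/d[2])
    return np.array(out)
E
python3 - <<'E'
from h import *
for l in ["foot","strap_side","strap_axis","lever_pin","lever_tip","plate","mould_upper"]:
    for n in("top","side"):
        for r in vision.find_in(l,n)[:3]:
            p=w(n,r["point"]);print(l,n,round(r["score"],2),p.round(4),px(n,p).round(0)[0])
print(manip.sense()["time"])
E
```

```text
foot top 0.73 [0.5409 0.0129 0.1253] [304. 175.]
strap_side top 0.76 [0.5792 0.0072 0.127 ] [306. 160.]
strap_axis top 0.88 [0.5387 0.0143 0.1246] [304. 176.]
strap_axis side 0.59 [0.5075 0.0017 0.1293] [327. 197.]
lever_pin top 0.57 [0.4688 0.0215 0.1911] [300. 202.]
lever_pin side 0.67 [0.4736 0.0118 0.1735] [316. 189.]
lever_tip top 0.7 [0.4724 0.0213 0.192 ] [300. 200.]
lever_tip side 0.78 [0.4742 0.0138 0.1787] [316. 187.]
plate top 0.94 [ 0.2156 -0.3203  0.0374] [430. 298.]
plate top 0.9 [ 0.515  -0.1088  0.0813] [351. 186.]
plate top 0.64 [0.3129 0.2544 0.0366] [217. 264.]
plate side 0.93 [ 0.2092 -0.3387  0.035 ] [333. 336.]
plate side 0.8 [0.3014 0.2347 0.0361] [232. 215.]
plate side 0.56 [ 0.4962 -0.1239  0.0865] [353. 229.]
mould_upper top 0.83 [ 0.2195 -0.3241  0.0338] [431. 296.]
mould_upper top 0.77 [0.32   0.2547 0.0349] [217. 261.]
mould_upper top 0.56 [ 0.5176 -0.1056  0.0876] [350. 185.]
mould_upper side 0.8 [0.3057 0.239  0.034 ] [232. 215.]
mould_upper side 0.72 [ 0.4979 -0.1255  0.0887] [353. 228.]
mould_upper side 0.58 [ 0.2043 -0.3426  0.0363] [333. 338.]
0.8
```

```bash
python3 - <<'E'
from h import *
for n in("top","side"):
    im=cv2.imread(f"pics/{n}0.png")
    print(n,"tcp",px(n,manip.sense()["position"]),"base",px(n,[[0,0,0],[0.1,0,0],[0,.1,0]]).round(1).tolist())
    if n=="top": c=im[110:260,230:430]; 
    else: c=im[160:290,270:440]
    cv2.imwrite(f"pics/{n}c.png",cv2.resize(c,None,fx=4,fy=4,interpolation=cv2.INTER_CUBIC))
for z in(.088,):
    print(ray("top",[[351,186]],z),ray("side",[[355,224]],z))
cs=cv2.imread("pics/top0.png")[270:400,0:100];cv2.imwrite("pics/topg.png",cv2.resize(cs,None,fx=4,fy=4))
cs=cv2.imread("pics/side0.png")[260:370,130:260];cv2.imwrite("pics/sideb.png",cv2.resize(cs,None,fx=4,fy=4))
E
```

```text
top tcp [[ 32.24408237 313.57796523]] base [[311.9, 375.8], [311.6, 338.8], [275.6, 376.2]]
side tcp [[145.21468794 130.75525491]] base [[191.2, 312.7], [221.9, 293.9], [172.8, 292.5]]
[[ 0.5152978 -0.1078047  0.088    ]] [[ 0.51587214 -0.11438776  0.088     ]]
```

View pics/topc.png

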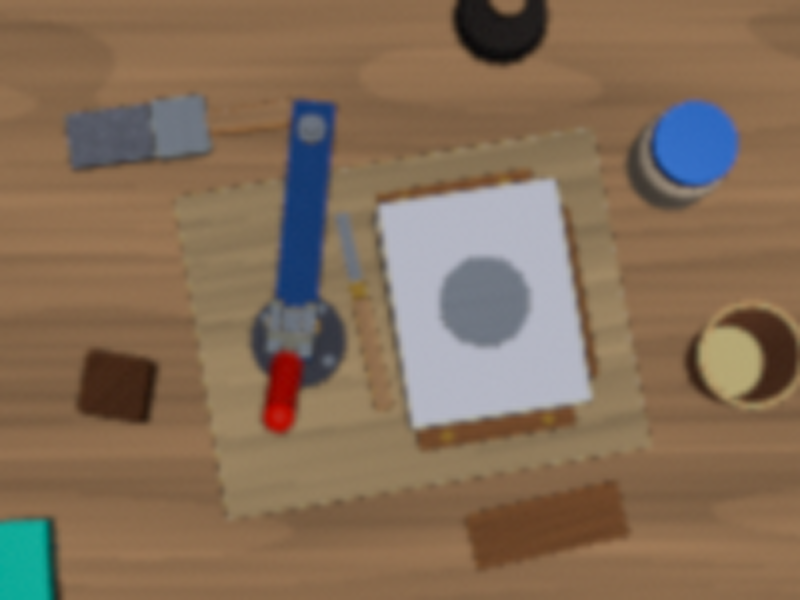

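View pics/sidec.png

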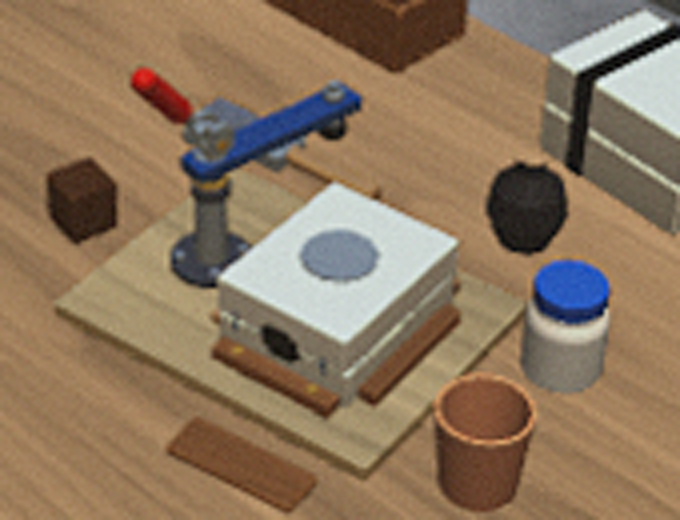

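View pics/topg.png

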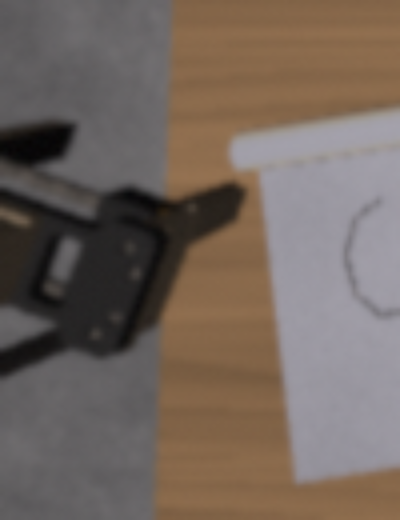

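View pics/sideb.png

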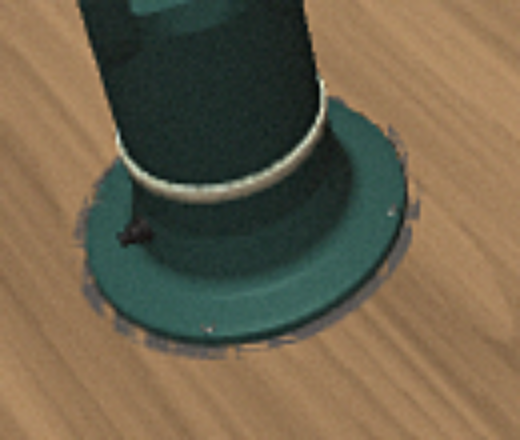

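```bash
python3 - <<'E'
from h import *
f=lambda q:[(230+(q[0]-1.5)/4),(110+(q[1]-1.5)/4)]
g=lambda q:[(270+(q[0]-1.5)/4),(160+(q[1]-1.5)/4)]
def T(name,q,z,fn=f,c="top"): print(name,c,ray(c,[fn(q)],z)[0].round(4))
T("plate",(485,301),.088); T("plate",(340,255),.088,g,"side")
for q in((377,203),(556,180),(592,400),(414,428)): T("mouldcorner",q,.085)
T("flange",(298,340),.019); T("flange",(211,260),.019,g,"side")
T("nut",(311,127),.139); T("nut",(335,91),.139,g,"side")
T("strapendL",(294,102),.126);T("strapendR",(335,103),.126);T("strapL",(278,300),.126);T("strapR",(317,303),.126)
T("levertip",(279,418),.227);T("levertip",(145,78),.227,g,"side")
for q in((193,175),(357,93)):T("strap end side cam",q,.126,g,"side")
T("vase top",(0,0),.2,lambda q:(65,225)); T("dish",(0,0),.02,lambda q:(128,225))
E
```

```text
plate top [ 0.5183 -0.1075  0.088 ]
plate side [ 0.5172 -0.1116  0.088 ]
mouldcorner top [ 0.584  -0.0378  0.085 ]
mouldcorner top [ 0.5981 -0.1558  0.085 ]
mouldcorner top [ 0.453  -0.1766  0.085 ]
mouldcorner top [ 0.4359 -0.0602  0.085 ]
flange top [0.4997 0.0168 0.019 ]
flange side [0.4977 0.0119 0.019 ]
nut top [0.623  0.0041 0.139 ]
nut side [ 0.6159 -0.0077  0.139 ]
strapendL top [0.642 0.015 0.126]
strapendR top [ 0.6411 -0.011   0.126 ]
strapL top [0.5161 0.0261 0.126 ]
strapR top [0.514  0.0016 0.126 ]
levertip top [0.4386 0.0219 0.227 ]
levertip side [0.4355 0.0133 0.227 ]
strap end side cam side [0.4703 0.0015 0.126 ]
strap end side cam side [ 0.6404 -0.0092  0.126 ]
vase top top [0.4201 0.5622 0.2   ]
dish top [0.4202 0.505  0.02  ]
```

Emit:
{"name": "move_arm", "arguments": {
  "series": "0 0 40 0 1;0 0 80 0 1;0 0 120 0 1;20 -35 120 0 1;40 -70 120 0 1;60 -105 120 0 1;80 -140 120 0 1;105 -170 120 0 1;130 -200 120 0 1;150 -230 120 0 1"
}}

```text
time: 1.63
position: [0.378, 0.3773, 0.349]
ee_rot: [[0.349, 0.937, 0.001], [0.937, -0.349, 0.001], [0.001, 0.001, -1.0]]
wrist_force: [0.7, 0.4, -0.5]
gripper_width: 0.0276
```

Emit:
{"name": "move_arm", "arguments": {
  "series": "25 -32 0 0.03 1;50 -64 0 0.06 1;75 -96 0 0.09 1;100 -128 0 0.12 1;125 -160 0 0.15 1;150 -192 0 0.18 1;175 -224 0 0.21 1;200 -256 0 0.24 1;220 -290 0 0.26 1;227 -320 0 0.26 1"
}}

```text
time: 2.47
position: [0.6054, 0.0565, 0.3483]
ee_rot: [[0.096, 0.995, 0.001], [0.995, -0.096, -0.001], [-0.001, 0.001, -1.0]]
wrist_force: [-0.5, 0.1, -0.2]
gripper_width: -0.0
```

Emit:
{"name": "move_arm", "arguments": {
  "series": "0 0 -40 0 1;0 0 -80 0 1;0 0 -120 0 1;0 0 -155 0 1;0 0 -185 0 1;0 0 -188 0 1"
}}

```text
time: 2.97
position: [0.5997, 0.059, 0.155]
ee_rot: [[0.096, 0.995, -0.01], [0.995, -0.096, -0.002], [-0.003, -0.01, -1.0]]
wrist_force: [-0.6, -0.5, -1.0]
gripper_width: 0.0006
```

```bash
python3 - <<'E'
from h import *
for n in("side","top"):
    im=vision.camera(n)
    c=im[110:260,230:430] if n=="top" else im[130:290,270:440]
    cv2.imwrite(f"pics/{n}1.png",cv2.resize(c,None,fx=3.5,fy=3.5,interpolation=cv2.INTER_CUBIC))
s=manip.sense();print(s["time"],s["position"])
E
```

```text
3.0667 [0.60305137 0.05920216 0.16006157]
```

View pics/side1.png

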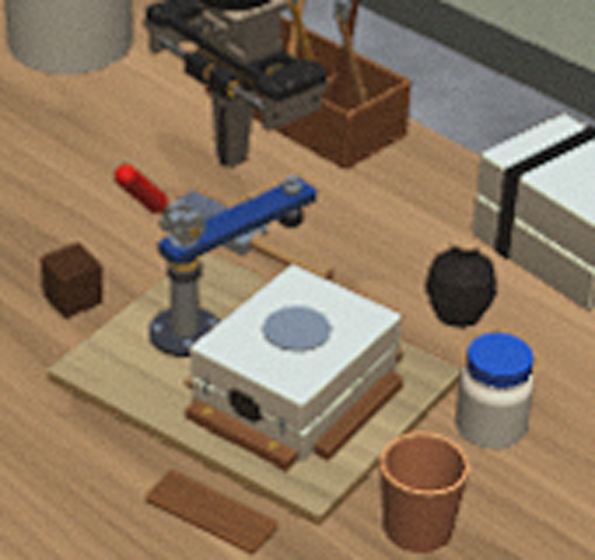

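View pics/top1.png

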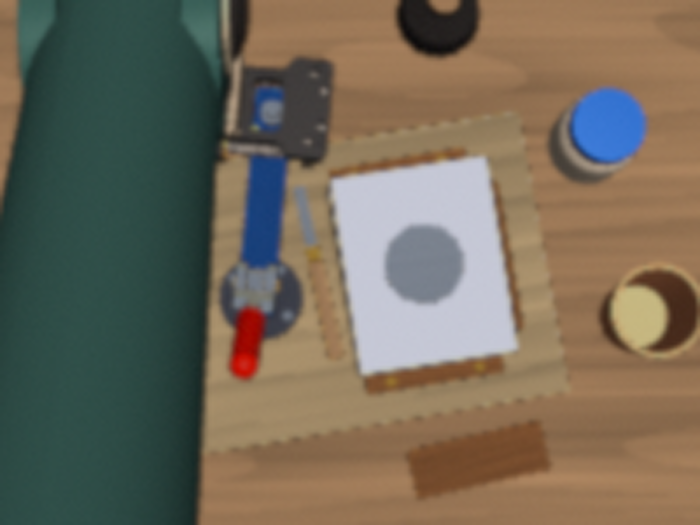

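Emit:
{"name": "move_arm", "arguments": {
  "series": "0 0 -20 0 1;0 0 -40 0 1;0 0 -43 0 1;0 0 -43 0 1"
}}

```text
time: 3.4
position: [0.6041, 0.0594, 0.1188]
ee_rot: [[0.096, 0.995, 0.001], [0.995, -0.096, 0.0], [0.0, 0.001, -1.0]]
wrist_force: [-0.5, -0.4, 0.2]
gripper_width: 0.0007
```

```bash
python3 - <<'E'
from h import *
s=manip.sense();p=s["position"];print(s["time"],p,s["wrist_force"],np.degrees(np.arctan2(s["ee_rot"][1][0],s["ee_rot"][0][0])))
A=np.array([.499,.015])
for ph in range(-5,-86,-4):
    a=np.radians(ph);u=np.array([np.cos(a),np.sin(a)]);n=np.array([-u[1],u[0]])
    q=A+.1*u+.032*n;print(ph,((q-p[:2])*1000).round(0), round(np.radians(ph+5.4),2))
E
```

```text
3.4 [0.60413107 0.05941884 0.11883507] [-0.49515614 -0.35538156  0.18952796] 84.51572166146246
-5 [ -3. -21.] 0.01
-9 [ -1. -28.] -0.06
-13 [ -0. -36.] -0.13
-17 [ -0. -43.] -0.2
-21 [ -0. -50.] -0.27
-25 [ -1. -58.] -0.34
-29 [ -2. -65.] -0.41
-33 [ -4. -72.] -0.48
-37 [ -6. -79.] -0.55
-41 [ -9. -86.] -0.62
-45 [-12. -93.] -0.69
-49 [-15. -99.] -0.76
-53 [ -19. -105.] -0.83
-57 [ -24. -111.] -0.9
-61 [ -29. -116.] -0.97
-65 [ -34. -122.] -1.04
-69 [ -39. -126.] -1.11
-73 [ -45. -131.] -1.18
-77 [ -51. -135.] -1.25
-81 [ -58. -138.] -1.32
-85 [ -65. -141.] -1.39
```

Emit:
{"name": "move_arm", "arguments": {
  "series": "-2 -11 0 0 1;-3 -18 0 0 1;-2 -24 0 -0.03 1;-1 -28 0 -0.06 1;0 -32 0 -0.1 1;0 -36 0 -0.13 1;0 -40 0 -0.16 1;0 -43 0 -0.2 1;0 -47 0 -0.23 1;0 -50 0 -0.27 1"
}}

```text
time: 4.23
position: [0.6042, 0.0091, 0.1181]
ee_rot: [[0.36, 0.933, 0.002], [0.933, -0.36, 0.0], [0.001, 0.001, -1.0]]
wrist_force: [2.0, 2.4, 1.2]
gripper_width: 0.0005
```

Emit:
{"name": "move_arm", "arguments": {
  "series": "-1 -4 0 -0.03 1;-1 -8 0 -0.07 1;-1 -12 0 -0.1 1;-2 -15 0 -0.14 1;-3 -19 0 -0.17 1;-4 -22 0 -0.21 1;-5 -26 0 -0.24 1;-6 -29 0 -0.28 1;-8 -33 0 -0.31 1;-9 -36 0 -0.35 1"
}}

```text
time: 5.07
position: [0.5948, -0.0277, 0.1179]
ee_rot: [[0.658, 0.753, 0.001], [0.753, -0.658, -0.001], [0.0, 0.001, -1.0]]
wrist_force: [2.6, 1.4, 1.8]
gripper_width: 0.0005
```

```bash
python3 - <<'E'
from h import *
for n in("side","top"):
    im=vision.camera(n)
    c=im[110:260,230:430] if n=="top" else im[130:290,270:440]
    cv2.imwrite(f"pics/{n}2.png",cv2.resize(c,None,fx=3.5,fy=3.5,interpolation=cv2.INTER_CUBIC))
s=manip.sense();print(s["time"],s["position"],s["wrist_force"])
E
```

```text
5.1667 [ 0.59426897 -0.02802391  0.11770819] [1.25281975 1.22272431 1.88938776]
```

View pics/side2.png

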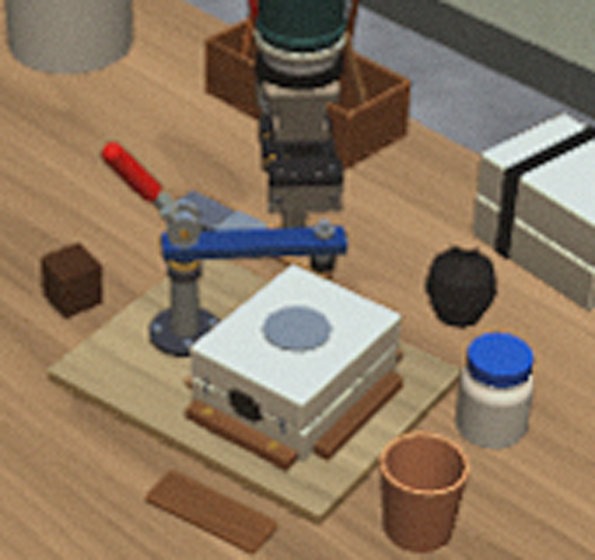

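View pics/top2.png

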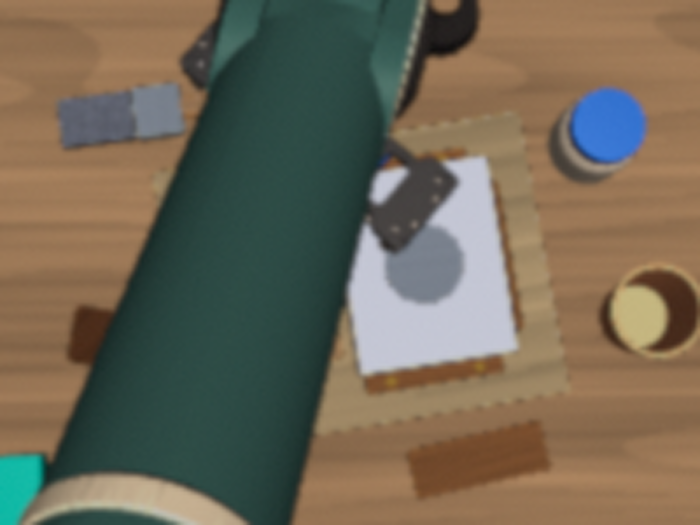

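Emit:
{"name": "move_arm", "arguments": {
  "series": "-2 -4 0 -0.05 1;-4 -8 0 -0.1 1;-6 -13 0 -0.14 1;-8 -16 0 -0.18 1;-11 -20 0 -0.22 1;-14 -24 0 -0.27 1;-17 -27 0 -0.31 1;-20 -30 0 -0.35 1;-23 -34 0 -0.39 1;-26 -37 0 -0.43 1"
}}

```text
time: 6.0
position: [0.5678, -0.0634, 0.1173]
ee_rot: [[0.912, 0.411, -0.001], [0.411, -0.912, 0.001], [-0.001, -0.001, -1.0]]
wrist_force: [2.3, 2.9, 0.8]
gripper_width: 0.0003
```

```bash
python3 - <<'E'
from h import *
for n in("side","top"):
    im=vision.camera(n)
    c=im[110:260,230:430] if n=="top" else im[160:270,290:420]
    cv2.imwrite(f"pics/{n}3.png",cv2.resize(c,None,fx=5 if n=="side" else 3,fy=5 if n=="side" else 3,interpolation=cv2.INTER_CUBIC))
s=manip.sense();print(s["time"],s["position"],s["wrist_force"])
A=np.array([.499,.013])
for ph in range(-56,-92,-5):
    a=np.radians(ph);u=np.array([np.cos(a),np.sin(a)])
    q=np.r_[A+.125*u,.139];print(ph,px("side",q).round(1),((px("side",q)-[290,160])*5).round(0))
E
```

```text
6.1 [ 0.56733106 -0.06395055  0.11721986] [0.41146323 0.46483211 0.40503269]
-56 [[362.1 199.8]] [[360. 199.]]
-61 [[361.3 201.9]] [[357. 210.]]
-66 [[360.3 204. ]] [[351. 220.]]
-71 [[358.9 206. ]] [[344. 230.]]
-76 [[357.2 207.9]] [[336. 240.]]
-81 [[355.2 209.8]] [[326. 249.]]
-86 [[353.  211.5]] [[315. 258.]]
-91 [[350.5 213.2]] [[302. 266.]]
```

View pics/side3.png

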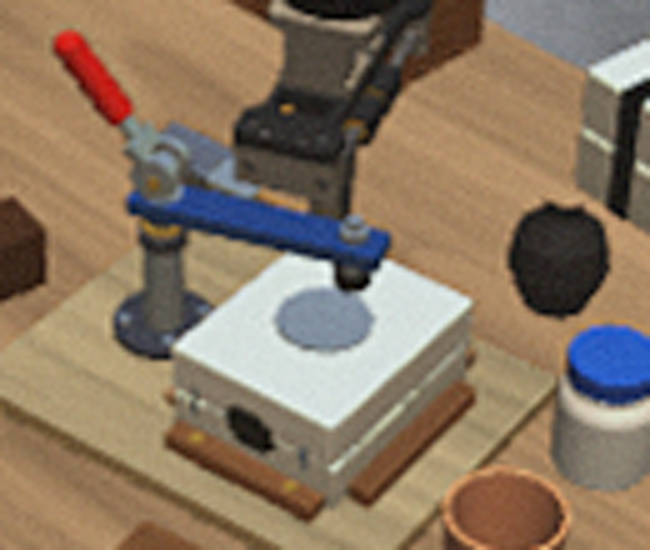

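View pics/top3.png

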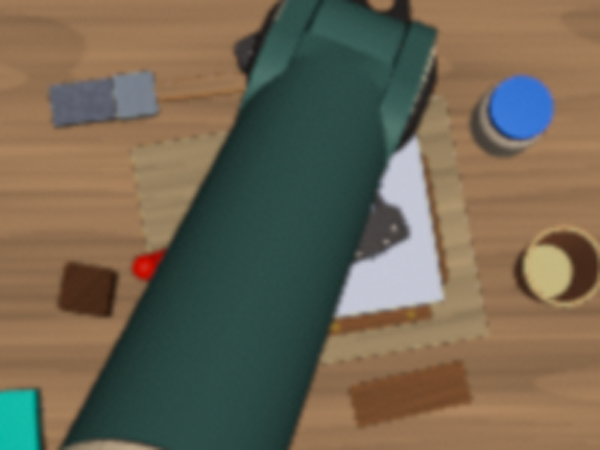

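Emit:
{"name": "move_arm", "arguments": {
  "series": "-3 -2 0 -0.04 1;-6 -4 0 -0.08 1;-9 -7 0 -0.12 1;-12 -9 0 -0.16 1;-15 -11 0 -0.19 1;-18 -12 0 -0.22 1;-20 -13 0 -0.24 1;-22 -14 0 -0.26 1;-22 -14 0 -0.26 1"
}}

```text
time: 6.85
position: [0.546, -0.0783, 0.1175]
ee_rot: [[0.987, 0.163, -0.0], [0.163, -0.987, -0.001], [-0.0, 0.0, -1.0]]
wrist_force: [1.1, -0.7, 0.1]
gripper_width: 0.0003
```

```bash
python3 - <<'E'
from h import *
for n in("side",):
    im=vision.camera(n)
    c=im[110:260,230:430] if n=="top" else im[160:270,290:420]
    cv2.imwrite(f"pics/{n}4.png",cv2.resize(c,None,fx=5 if n=="side" else 3,fy=5 if n=="side" else 3,interpolation=cv2.INTER_CUBIC))
s=manip.sense();print(s["time"],s["position"],s["wrist_force"])
P=np.array([.5175,-.1085])
print("expected nut over centre",((px("side",np.r_[P,.139])-[290,160])*5).round(0),"plate",((px("side",np.r_[P,.088])-[290,160])*5).round(0),"foot mid",((px("side",np.r_[P,.0955])-[290,160])*5).round(0))
E
```

```text
6.9 [ 0.5460863  -0.07810758  0.11753492] [ 0.92973597 -0.22874278 -0.42767709]
expected nut over centre [[323. 248.]] plate [[320. 314.]] foot mid [[320. 305.]]
```

View pics/side4.png

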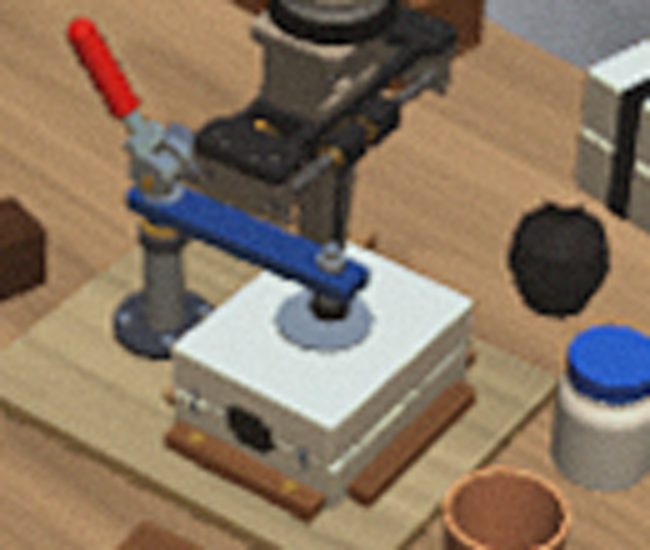

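Emit:
{"name": "move_arm", "arguments": {
  "series": "12 0 0 0 1;30 0 0 0 1;30 0 30 0 1;30 0 70 0 1;30 0 110 0 1;30 0 150 0 1;30 0 190 0 1;30 35 215 0 1;30 75 215 0 1;30 115 215 0 1"
}}

```text
time: 7.73
position: [0.5763, 0.0376, 0.3346]
ee_rot: [[0.987, 0.162, 0.002], [0.162, -0.987, 0.001], [0.002, -0.001, -1.0]]
wrist_force: [1.3, 0.3, -0.6]
gripper_width: 0.0004
```

Emit:
{"name": "move_arm", "arguments": {
  "series": "0 40 0 0 1;0 80 0 0 1;0 120 0 0 1;0 160 0 0 1;0 200 0 0 1;0 240 0 0 1;0 240 0 0 1"
}}

```text
time: 8.32
position: [0.5731, 0.2876, 0.3305]
ee_rot: [[0.984, 0.177, -0.004], [0.177, -0.984, 0.002], [-0.004, -0.002, -1.0]]
wrist_force: [-1.1, 1.0, -0.6]
gripper_width: 0.0003
```

```bash
python3 - <<'E'
from h import *
for n in("side","top"):
    im=vision.camera(n)
    c=im[120:250,260:400] if n=="top" else im[160:270,290:420]
    cv2.imwrite(f"pics/{n}5.png",cv2.resize(c,None,fx=5 if n=="side" else 4.5,fy=5 if n=="side" else 4.5,interpolation=cv2.INTER_CUBIC))
s=manip.sense();print(s["time"],s["position"],s["wrist_force"])
E
```

```text
8.4167 [0.57509878 0.27896312 0.33127484] [ 0.35310768 -1.58339465 -0.15079212]
```

View pics/side5.png

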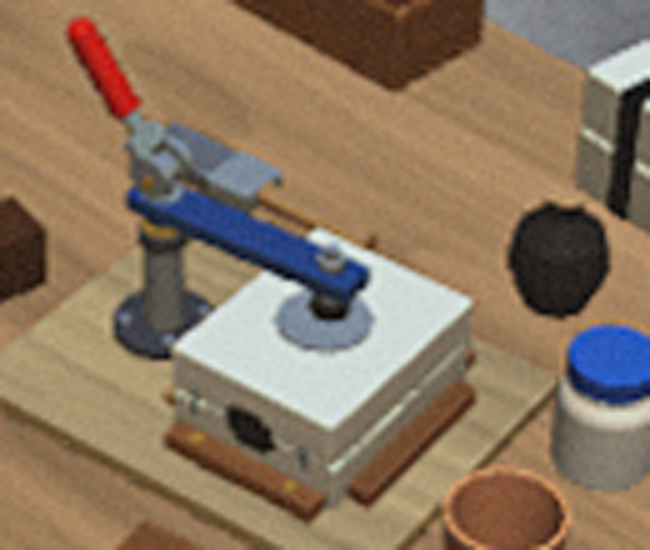

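View pics/top5.png

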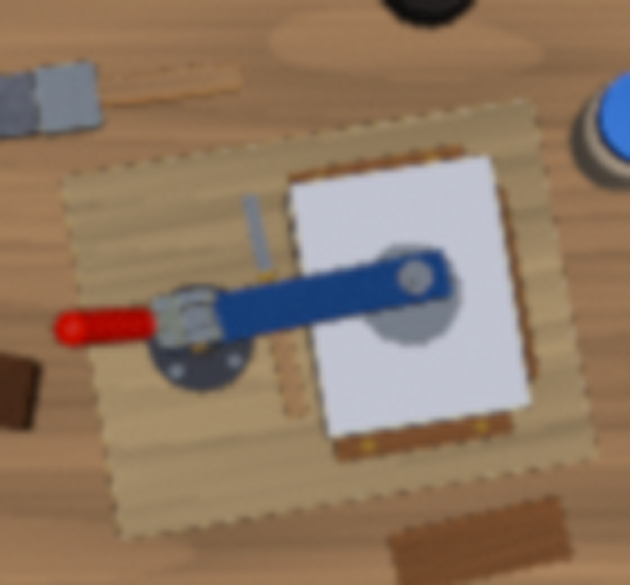

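```bash
python3 - <<'E'
from h import *
t=lambda q,z:ray("top",[[260+(q[0]-1.75)/4.5,120+(q[1]-1.75)/4.5]],z)[0].round(4)
s=lambda q,z:ray("side",[[290+(q[0]-2)/5,160+(q[1]-2)/5]],z)[0].round(4)
print("nut",t((416,277),.139),s((333,248),.139),s((333,257),.13))
print("plate",t((411,296),.088),s((325,319),.088))
print("levertip",t((72,328),.227),s((83,30),.227)); print("strap end",t((447,273),.126)); print("flange",t((200,338),.019))
E
```

```text
nut [ 0.522  -0.1058  0.139 ] [ 0.5227 -0.1104  0.139 ] [ 0.5249 -0.1087  0.13  ]
plate [ 0.5169 -0.1077  0.088 ] [ 0.517  -0.1116  0.088 ]
levertip [0.4878 0.0749 0.227 ] [0.4837 0.0668 0.227 ]
strap end [ 0.5256 -0.1244  0.126 ]
flange [0.4994 0.017  0.019 ]
```

```bash
python3 - <<'E'
from h import *
A=np.array([.499,.0145]);l=np.array([-.19,.982]);p0=np.array([.576,.277,.332])
for th in (60,56,52,48,44,40,36,32,28,24,20,16,12,8,4,0,-2):
    a=np.radians(th);q=np.r_[A+l*(.098*np.cos(a)-.003),.166+.098*np.sin(a)]
    print(th,q.round(3),((q-p0)*1000).round(0))
E
```

```text
60 [0.49  0.06  0.251] [ -86. -217.  -81.]
56 [0.489 0.065 0.247] [ -87. -212.  -85.]
52 [0.488 0.071 0.243] [ -88. -206.  -89.]
48 [0.487 0.076 0.239] [ -89. -201.  -93.]
44 [0.486 0.081 0.234] [ -90. -196.  -98.]
40 [0.485 0.085 0.229] [ -91. -192. -103.]
36 [0.485 0.089 0.224] [ -91. -188. -108.]
32 [0.484 0.093 0.218] [ -92. -184. -114.]
28 [0.483 0.097 0.212] [ -93. -180. -120.]
24 [0.483 0.099 0.206] [ -93. -178. -126.]
20 [0.482 0.102 0.2  ] [ -94. -175. -132.]
16 [0.482 0.104 0.193] [ -94. -173. -139.]
12 [0.481 0.106 0.186] [ -95. -171. -146.]
8 [0.481 0.107 0.18 ] [ -95. -170. -152.]
4 [0.481 0.108 0.173] [ -95. -169. -159.]
0 [0.481 0.108 0.166] [ -95. -169. -166.]
-2 [0.481 0.108 0.163] [ -95. -169. -169.]
```

Emit:
{"name": "move_arm", "arguments": {
  "series": "-10 -40 0 0 1;-20 -80 0 0 1;-35 -115 0 0 1;-50 -145 0 0 1;-65 -175 0 0 1;-80 -200 0 0 1;-86 -216 -10 0 1;-86 -216 -35 0 1;-86 -216 -55 0 1;-86 -216 -60 0 1"
}}

```text
time: 9.25
position: [0.4879, 0.0588, 0.2702]
ee_rot: [[0.987, 0.161, -0.005], [0.161, -0.987, -0.001], [-0.005, 0.0, -1.0]]
wrist_force: [-0.7, -0.3, 0.3]
gripper_width: 0.0003
```

```bash
python3 - <<'E'
from h import *
im=vision.camera("side");c=im[130:260,270:420]
cv2.imwrite("pics/side6.png",cv2.resize(c,None,fx=4.5,fy=4.5,interpolation=cv2.INTER_CUBIC))
s=manip.sense();print(s["time"],s["position"],s["wrist_force"])
E
```

```text
9.3 [0.48836919 0.05925714 0.27060526] [-0.50140052 -0.08387431  0.22037818]
```

View pics/side6.png

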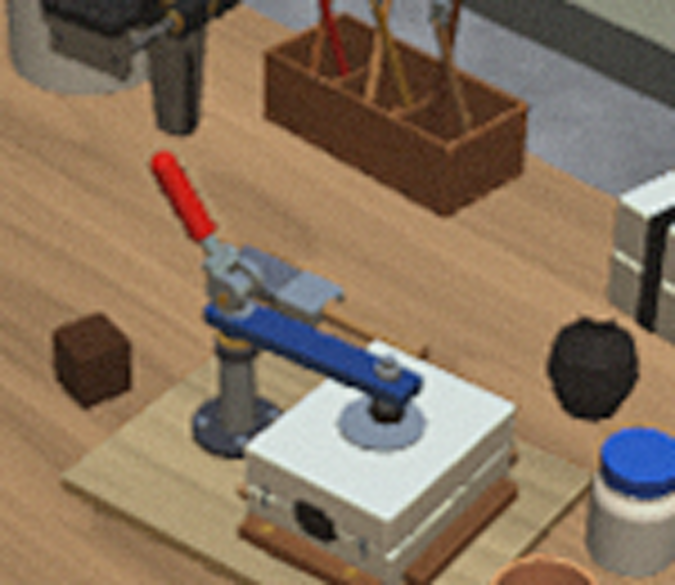

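Emit:
{"name": "move_arm", "arguments": {
  "series": "-1 7 0 0 1;-1 7 -12 0 1;-1 7 -20 0 1;-1 8 -25 0 1;-1 11 -29 0 1;-1 14 -32 0 1;-2 17 -35 0 1;-2 20 -38 0 1;-3 23 -41 0 1;-3 26 -44 0 1"
}}

```text
time: 10.13
position: [0.4871, 0.0885, 0.2291]
ee_rot: [[0.986, 0.165, -0.001], [0.165, -0.986, 0.002], [-0.001, -0.002, -1.0]]
wrist_force: [-3.1, 1.7, 6.5]
gripper_width: 0.0005
```

```bash
python3 - <<'E'
from h import *
im=vision.camera("side");c=im[130:260,270:420]
cv2.imwrite("pics/side7.png",cv2.resize(c,None,fx=4.5,fy=4.5,interpolation=cv2.INTER_CUBIC))
s=manip.sense();print(s["time"],s["position"],s["wrist_force"])
E
```

```text
10.1833 [0.48679604 0.08915376 0.22851863] [-2.88244146  1.88943405  4.57064374]
```

View pics/side7.png

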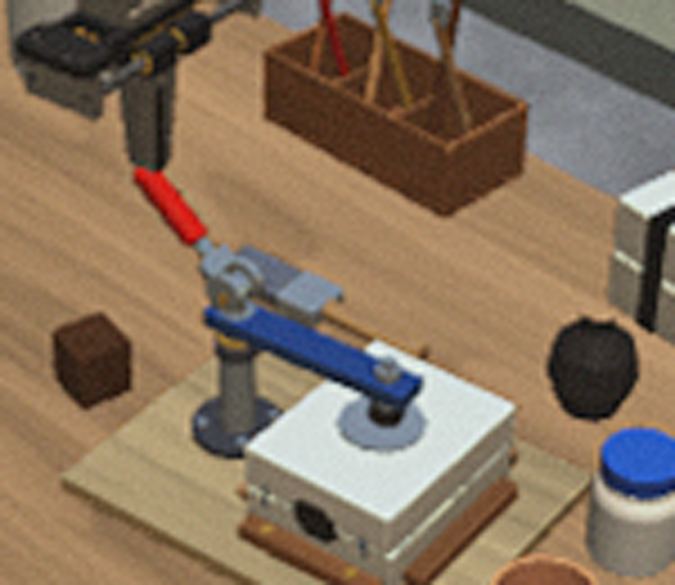

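Emit:
{"name": "move_arm", "arguments": {
  "series": "-1 2 -3 0 1;-2 4 -6 0 1;-2 6 -9 0 1;-3 8 -12 0 1;-3 10 -15 0 1;-4 12 -18 0 1;-4 13 -21 0 1;-5 14 -24 0 1;-5 15 -27 0 1;-5 16 -30 0 1"
}}

```text
time: 11.02
position: [0.4833, 0.1054, 0.1995]
ee_rot: [[0.986, 0.165, 0.002], [0.165, -0.986, 0.003], [0.002, -0.003, -1.0]]
wrist_force: [-1.6, 4.0, 4.2]
gripper_width: 0.0002
```

Emit:
{"name": "move_arm", "arguments": {
  "series": "0 1 -3 0 1;0 2 -6 0 1;0 3 -9 0 1;-1 4 -12 0 1;-1 5 -15 0 1;-1 6 -18 0 1;-1 6 -21 0 1;-1 7 -24 0 1;-1 7 -26 0 1"
}}

```text
time: 11.77
position: [0.4814, 0.1101, 0.1721]
ee_rot: [[0.986, 0.164, -0.0], [0.164, -0.986, -0.0], [-0.0, 0.0, -1.0]]
wrist_force: [1.0, 3.4, 3.7]
gripper_width: 0.0007
```

```bash
python3 - <<'E'
from h import *
im=vision.camera("side");c=im[130:260,270:420]
cv2.imwrite("pics/side8.png",cv2.resize(c,None,fx=4.5,fy=4.5,interpolation=cv2.INTER_CUBIC))
s=manip.sense();print(s["time"],s["position"],s["wrist_force"])
E
```

```text
11.8167 [0.48129164 0.10998102 0.17191016] [1.49344428 2.24878822 2.37019468]
```

View pics/side8.png

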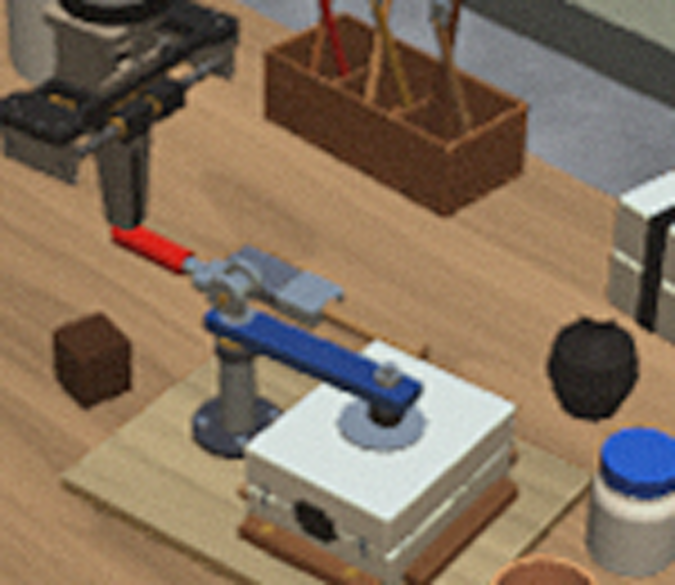

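Emit:
{"name": "move_arm", "arguments": {
  "series": "0 0 -2 0 1;0 0 -4 0 1;0 0 -6 0 1;0 0 -7 0 1;0 0 -8 0 1;0 0 -8 0 1"
}}

```text
time: 12.32
position: [0.4814, 0.1104, 0.165]
ee_rot: [[0.986, 0.164, -0.0], [0.164, -0.986, 0.001], [-0.0, -0.001, -1.0]]
wrist_force: [-1.5, 3.2, 10.6]
gripper_width: 0.0005
```

Emit:
{"name": "move_arm", "arguments": {
  "series": "0 0 -1 0 1;0 0 -2 0 1;0 0 -3 0 1;0 0 -3 0 1"
}}

```text
time: 12.65
position: [0.482, 0.1109, 0.1634]
ee_rot: [[0.986, 0.164, 0.0], [0.164, -0.986, 0.002], [0.001, -0.002, -1.0]]
wrist_force: [-4.7, 3.3, 22.5]
gripper_width: 0.0003
```

Emit:
{"name": "move_arm", "arguments": {
  "series": "0 0 -1 0 1;0 0 -2 0 1;0 0 -2 0 1;0 0 -2 0 1"
}}

```text
time: 12.98
position: [0.4825, 0.1112, 0.1624]
ee_rot: [[0.986, 0.164, 0.001], [0.164, -0.986, 0.003], [0.002, -0.003, -1.0]]
wrist_force: [-6.4, 2.4, 30.2]
gripper_width: 0.0003
```

Emit:
{"name": "move_arm", "arguments": {
  "series": "0 0 4 0 1;0 0 8 0 1;0 0 40 0 1;0 0 80 0 1;0 0 120 0 1;0 35 150 0 1;0 75 160 0 1;0 115 160 0 1;0 155 160 0 1;0 190 160 0 1"
}}

```text
time: 13.82
position: [0.4807, 0.3022, 0.319]
ee_rot: [[0.986, 0.165, -0.001], [0.165, -0.986, -0.001], [-0.001, 0.001, -1.0]]
wrist_force: [0.1, 0.9, 0.1]
gripper_width: 0.0003
```

```bash
python3 - <<'E'
from h import *
for n in("side","top"):
    im=vision.camera(n); cv2.imwrite(f"pics/{n}9f.png",im)
    c=im[120:250,260:400] if n=="top" else im[160:270,290:420]
    cv2.imwrite(f"pics/{n}9.png",cv2.resize(c,None,fx=5 if n=="side" else 4.5,fy=5 if n=="side" else 4.5,interpolation=cv2.INTER_CUBIC))
s=manip.sense();print(s["time"],s["position"],s["wrist_force"])
A=np.array([.499,.0135]);l=np.array([-.19,.982])
for th in(0,5,10):
    q=np.r_[A+l*.098*np.cos(np.radians(th)),.142+.098*np.sin(np.radians(th))]
    print(th,((px("side",q)-[290,160])*5).round(0),((px("top",q)-[260,120])*4.5).round(0))
E
```

```text
13.9167 [0.47930202 0.30597048 0.31756111] [-0.02217404 -0.01206306 -0.61693134]
0 [[ 36. 115.]] [[ 23. 354.]]
5 [[ 36. 104.]] [[ 21. 353.]]
10 [[37. 94.]] [[ 21. 351.]]
```

View pics/side9.png

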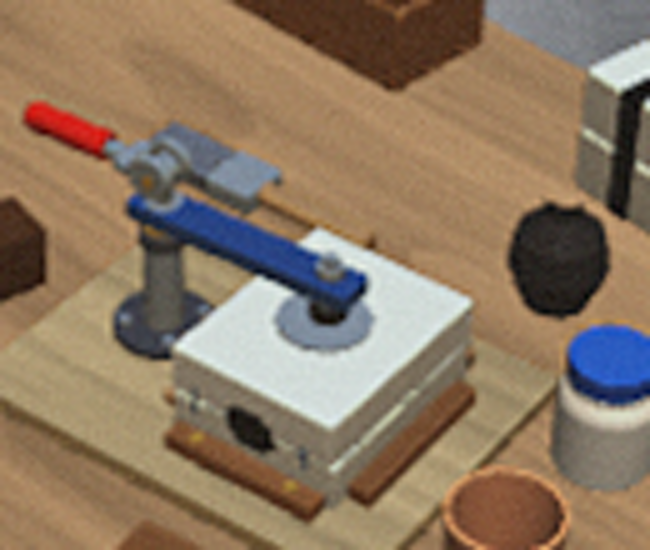

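View pics/top9.png

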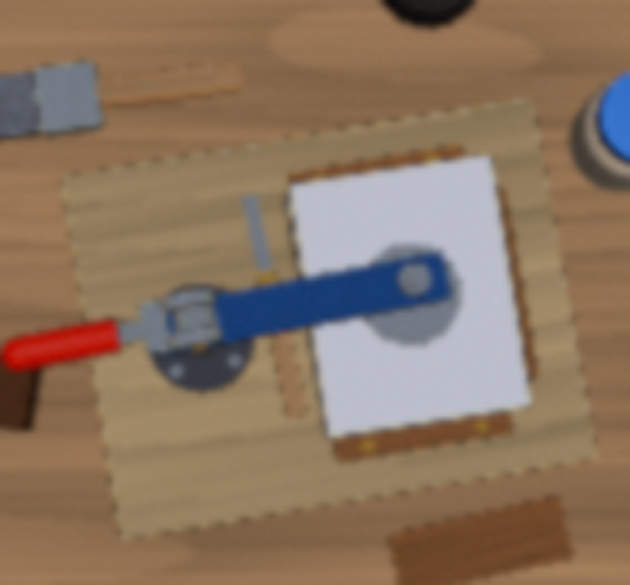

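```bash
python3 - <<'E'
from h import *
print(workorder.close_job())
E
```

```text
the job is handed in; nothing more can be done
None
```

The mould is clamped shut and the job is handed in, at about 14 s of the 51 s allowed; the hand-in gives no verdict.

- **Strap:** With the gripper closed, I pushed the blue strap's side round about 1.3 rad with the finger back until the foot stood over the plate. Both cameras put the foot about 5 mm off the plate's centre, against 18 mm allowed before it would cross the rim.
- **Lever:** I then pushed the red lever down from above to its stop. At the end the force rose to 30 N with almost no further travel, and in the last side picture the lever tip matches the level position.
- **Last checks:** Strap and foot have dropped by about the expected 7 mm. The mould and the loose things in the close-ups of the clamp have not visibly moved. I did not check the rest of the table in the last pictures. The gripper is clear of everything.
- **Disagreements:** The two cameras differ by about 4–5 mm in y at the plate and foot, and I worked between them. A sideways force of up to 6 N on the lever during the last press did not visibly turn the strap.

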